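# Feel out the catch and release the solvent chest

## Task

Release the lid of the red solvent chest. Its catch lies in a notch somewhere in the black front rail: set a fingertip on the top of the rail near its left-hand end (the robot's left, +y), sweep it along the rail until it drops into the notch, then press the catch down inside so that the lid springs ajar by itself. Do not lift the lid any further, leave the bottles and other things around alone, and finish with the catch let go.

Things in the scene. Friction and masses are not known exactly. Their poses are not given: they have to be found in the camera images.
- chest: the solvent chest: red sheet-steel box, 280 mm deep (x), 420 mm wide (y), fixed to the bench. Origin: centre of its underside; -x is its front (to the robot), +y its left as the robot sees it. Along its front top runs a rigid black rail, 42 mm deep (x = -140 to -98 mm), 420 mm long, top 175 mm above the bench, level within 0.3 mm. 6 mm behind it is the red lid, its top 3 mm lower
- rail_left (a point): top of the rail at its left-hand (+y) end, in the middle of its 42 mm depth; axes as the chest's. The rail has one notch right across its depth, 46 mm wide along the rail, square-edged, open above and in front. Its place differs every time and is not reported: its centre is within 60 mm of the rail's middle. A fingertip kept centred on the rail's depth drops in
- rail_right (a point): top of the rail at its right-hand (-y) end, in the middle of its depth; axes as the chest's. The floor of the notch is the catch: a black spring-loaded pad, 44 mm along the rail and 36 mm deep, centred on the rail's depth, with three thin grey ribs, its top 12 mm below the rail's top
- catch (a joint): how far the catch pad is pressed down, m: 0 at rest (pad 12 mm below the rail's top), 0.006 fully down (18 mm below). Springs back when let go; about 1.5 N starts it and 5 to 6 N holds it fully down. The lid is freed at about 0.0045
- lid (a joint): opening angle of the lid, rad, about a level hinge along the chest's back: 0 shut. Once freed, its spring raises it within a second to about 0.16 (front edge some 37 mm up) and keeps it there; it rises just behind the rail, clear of a finger standing centred in the notch. By hand it could be lifted on to 1.5, which is not wanted
- lid_front (a point): middle of the lid's front edge, on its top, 6 mm behind the rail, 172 mm above the bench when shut
- bottle_a: screw-cap reagent bottle, clear glass with a blue cap, 66 mm across, 135 mm tall, in front of the chest, standing loose on the bench; origin at the centre of its foot. Bystander: not to be moved.
- bottle_b: screw-cap reagent bottle, clear glass with a blue cap, 66 mm across, 135 mm tall, left of the chest, standing loose on the bench; origin at the centre of its foot. Bystander: not to be moved.
- amber_a: screw-cap reagent bottle, amber glass with a black cap, 60 mm across, 140 mm tall, in front of the chest, standing loose on the bench; origin at the centre of its foot. Bystander: not to be moved.
- amber_b: screw-cap reagent bottle, amber glass with a black cap, 60 mm across, 140 mm tall, right of the chest, standing loose on the bench; origin at the centre of its foot. Bystander: not to be moved.
- beaker: small glass beaker, 68 mm across, 90 mm tall, right of the chest; origin at the centre of its foot. Bystander: not to be moved
- wash_bottle: white plastic wash bottle with a red top and bent spout, 72 mm across, 176 mm tall, left of the chest; origin at the centre of its foot. Bystander: not to be moved

How it is judged:
By the outcome, as a careful person would: the job done as asked, in the order asked, and still so for the second after the job is handed in, with the robot touching nothing.
It also fails if it takes over 54 s, if anything falls off the work surface, if the arm or the gripper's body presses on something with over 40 N, if the wrist force passes 120 N, or if a joint passes its speed limit or range.

## Robot

A 6-joint arm with a two-finger parallel gripper is mounted at the origin on the work surface. World frame = base frame: x ahead of the robot, y to its left, z up, the work surface at z = 0. Lengths are in m, angles in rad, forces in N, time in s.
With the tool pointing down it reaches from about 0.35 to 0.775 m from the base axis. Payload 5.5 kg.
Tool frame: the origin (TCP) lies midway between the tips of the shut fingers; the grasp point (between the pads) lies hold_point_z behind it (hold_point_z is the distance from the TCP to the grasp point, in m); z points along the fingers, y is the direction in which the jaws open and shut (so a half turn about z gives the same grasp; the last joint's range is limited). The gripper opens to 85 mm and grips with 20 to 120 N. Pads are 22 mm wide; open, the fingers measure 114 mm over their backs; the gripper's body (76 mm by 85 mm) begins 54 mm behind the grasp point. The pads swing forward as they close: fully open they stand 13 mm farther back than shut.
Start: joints at [-1.244, 0.313, 0.046, 1.304, 0, 1.431], TCP at [0.259, -0.514, 0.231] pointing down, gripper open.
Joint ranges: [-2.76, 2.76], [-0.86, 1.69], [-1.03, 1.26], [-2.2, 2.34], [-1.47, 1.5], [-3.14, 3.14]. Speed limits (rad/s): [2.57, 2.57, 3.14, 3.14, 3.14, 3.14].

## Interface

Orientations are given as a unit quaternion [w, x, y, z].
In Python, from workcell import * gives the robot as it stands. The module is installed in compiled form; this text tells all that it offers.
- The arm moves only by the tool jog_arm, never from a script. Its argument "plan" is a list of rows, each a list of 6 numbers: the shift along the world's x, y, z in m, then the turn, a rotation vector about the world's x, y, z in degrees. A call has exactly 10 rows; each row shifts and turns the commanded pose from where the row before left it; what a row does not reach is not made up. A row lasts 1/10 s, in which the tool goes at most 50 mm and 8.59 degrees, less where a joint would pass 70% of its speed; a pose out of reach is approached as far as the arm can. A call with a gripper value outside its range is refused whole. "hand" is the opening, from 0 (shut) to 1 (fully open), set as the call begins (left out, the last holds). The fingers move at their own pace and stop on an object; "force" is the grip in N (left out, the last holds). Time passes only in rows, so rows that do not move let the fingers close, or fill a call up. It gives the time, the measured TCP pose, the force and the opening at its end, in the units of the state.
- get_state(): the state, without advancing time (a new reading comes with each control period).
- read_camera(name): name is "side" or "top"; returns the picture (480x640x3 uint8, red, green, blue); there is no depth.
- calibration(name): a dict with "K" (3x3 intrinsics, pixels), "world_to_cam" (4x4, takes a point from world to camera coordinates). Camera axes: x right, y down, z forward; pixel columns grow to the right and rows downward; lengths in m; the calibration is good to about 2 mm. A picture is of the moment at which its call begins. calibration takes no time and is no camera call.
- hand_in(): hands the job in, once; it reports no verdict.
The state is a dict: "clock": time; "joint_pos": joint angles; "qvel": joint speeds; "tau": joint torques, N m; "tcp_pos": TCP position; "orientation": TCP orientation; "wrist_force": force on the tool from outside, world axes, zero at the start; "ft_torque": the same for the moment, N m; "finger_gap": finger opening in m.
Only numpy, scipy, OpenCV 4.12 (cv2) and the standard library are available. Lean on these libraries where they do the work, as an engineer would, in place of code of your own. Each camera call takes 0.05 s, during which the arm holds its last target.

## Working session

There is one attempt and no reset: what is moved stays moved. The work goes in short steps, Python scripts to look and compute and a tool call to move; the robot and the scene stay as the last step left them, time stands still between calls to the robot, and variables do not carry over. Pictures are saved under pics/ and viewed, and the job is handed in when it is done.

Besides the shell and the picture viewer there is one more tool, called after ">>>" as name([rows], argument=value, ...), one row to a line, values as JSON. jog_arm: Moves the arm, as the interface text tells. Its arguments: {"type":"object","properties":{"plan":{"type":"array","items":{"type":"array","items":{"type":"number"}}},"hand":{"type":"number"},"force":{"type":"number"}},"required":["plan"]}

```bash
mkdir -p pics; python3 - <<'E'
from workcell import *
import cv2
for n in("side","top"):
    cv2.imwrite(f"pics/{n}0.png",read_camera(n)[:,:,::-1])
    c=calibration(n);print(n,c["K"].round(1).tolist(),c["world_to_cam"].round(4).tolist())
print(get_state())
E
```

```text
side [[433.9, 0.0, 322.2], [0.0, 433.9, 245.3], [0.0, 0.0, 1.0]] [[0.9648, -0.2629, 0.002, -0.5482], [-0.2239, -0.8256, -0.5179, 0.1911], [0.1378, 0.4993, -0.8554, 0.8003], [0.0, 0.0, 0.0, 1.0]]
top [[525.1, 0.0, 328.7], [0.0, 525.1, 237.0], [0.0, 0.0, 1.0]] [[0.0071, -0.9999, -0.0096, 0.0049], [-0.984, -0.0052, -0.1783, 0.5789], [0.1782, 0.0107, -0.9839, 1.1052], [0.0, 0.0, 0.0, 1.0]]
{'clock': 0.1, 'joint_pos': array([-1.24357825e+00,  3.13933475e-01,  4.51051569e-02,  1.30361083e+00,
       -4.78342773e-06,  1.43122569e+00]), 'qvel': array([ 0.00071501,  0.00019183,  0.0020244 ,  0.00112326,  0.00079355,
       -0.00227247]), 'tau': array([ 2.02424642e-03, -4.81728315e+01,  2.99242204e+01,  1.28320974e-02,
       -1.71723027e-04, -5.71862174e-06]), 'tcp_pos': array([ 0.25861989, -0.51304879,  0.23049854]), 'orientation': array([-8.17573005e-04,  9.72886621e-01,  2.31281101e-01, -7.93358997e-05]), 'wrist_force': array([-0.21025405,  1.00017711,  0.03809041]), 'ft_torque': array([-0.03954204,  0.02653288,  0.02585173]), 'finger_gap': 0.08526289433659126}
```

View pics/side0.png

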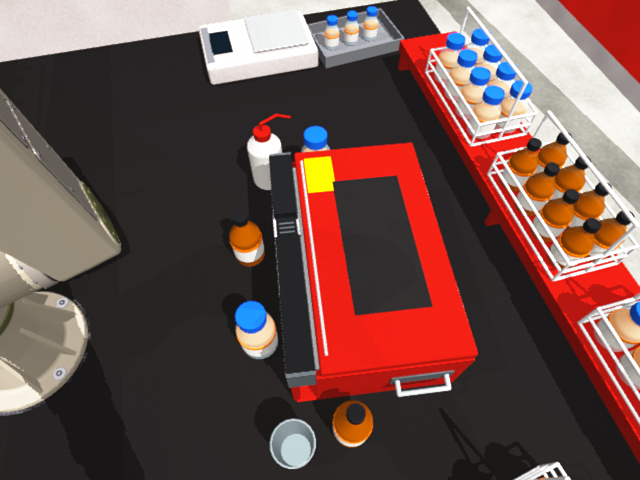

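View pics/top0.png

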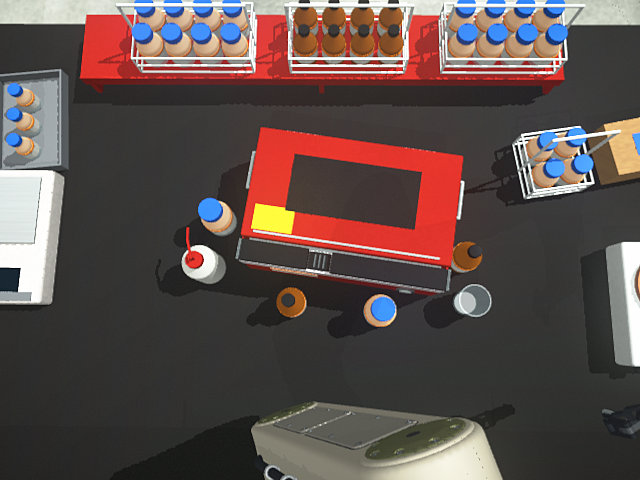

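The pictures show the black rail along the chest front. It runs from about (240,250) to (449,282) in the top view, with a ribbed notch near (319,262), or (287,227) in the side view. I'll enlarge both.

```bash
python3 - <<'E'
import cv2
a=cv2.imread("pics/top0.png")[225:300,230:460];cv2.imwrite("pics/topc.png",cv2.resize(a,None,fx=3.45,fy=3.45,interpolation=cv2.INTER_CUBIC))
a=cv2.imread("pics/side0.png")[140:400,255:335];a=cv2.resize(a,None,fx=2.3*1.0,fy=2.3,interpolation=cv2.INTER_CUBIC);cv2.imwrite("pics/sidec.png",a)
E
```

```text
(no output)
```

View pics/topc.png

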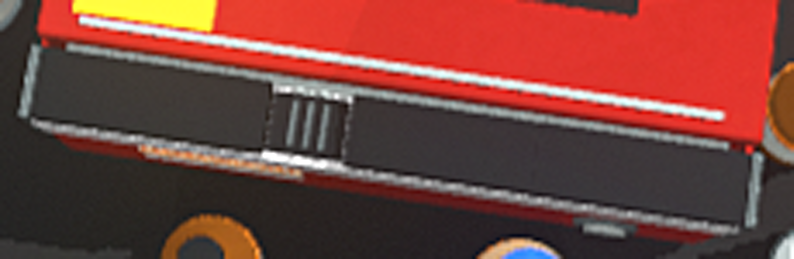

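View pics/sidec.png

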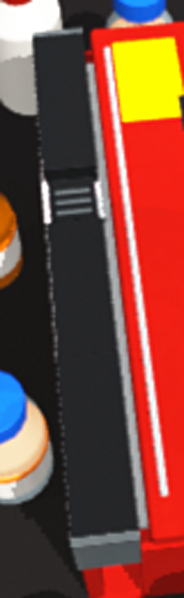

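```bash
cat > h.py <<'E'
from workcell import *
import numpy as np
def ray(n,px,z):
    c=calibration(n);W=np.array(c["world_to_cam"]);R,t=W[:3,:3],W[:3,3]
    d=R.T@np.linalg.solve(c["K"],[px[0],px[1],1]);o=-R.T@t
    return o+d*(z-o[2])/d[2]
E
python3 - <<'E'
from h import *
T=lambda u,v,z=.175:ray("top",(u/3.45+230,v/3.45+225),z)
S=lambda u,v,z=.175:ray("side",(u/2.3+255,v/2.3+140),z)
for nm,f,pts in (("top",T,[(38,45),(25,117),(757,152),(748,230),(272,85),(265,163),(352,97),(345,168)]),("side",S,[(34,35),(82,30),(74,540),(139,532)])):
    P=[f(*p) for p in pts]
    for p,q in zip(pts,P):print(nm,p,q.round(4))
    l=(P[0]+P[1])/2;r=(P[2]+P[3])/2
    print("L",l.round(4),"R",r.round(4),np.linalg.norm(l-r),"depths",np.linalg.norm(P[0]-P[1]),np.linalg.norm(P[2]-P[3]),np.degrees(np.arctan2(-(l-r)[0],(l-r)[1])))
    if len(P)>4:
        u=(l-r)/np.linalg.norm(l-r); m=(l+r)/2
        for p in P[4:]:print("along",(p-m)@u)
for nm,px,z in(("amber_a",(289,299),.14),("bottle_a",(382,309),.135),("wash",(194,260),.17),("bottle_b",(210,209),.135)):
    print(nm,ray("top",px,z).round(3))
E
```

```text
top (38, 45) [0.5535 0.1797 0.175 ]
top (25, 117) [0.5121 0.1856 0.175 ]
top (757, 152) [ 0.4946 -0.2275  0.175 ]
top (748, 230) [ 0.4508 -0.221   0.175 ]
top (272, 85) [0.5312 0.0459 0.175 ]
top (265, 163) [0.4867 0.0492 0.175 ]
top (352, 97) [5.246e-01 4.000e-04 1.750e-01]
top (345, 168) [0.4842 0.0041 0.175 ]
L [0.5328 0.1827 0.175 ] R [ 0.4727 -0.2243  0.175 ] 0.41132997474827665 depths 0.04187803293168983 0.04426997586162308 -8.4029271983201
along 0.07009762925474268
along 0.06689277170005263
along 0.02417449640019019
along 0.021929761776760214
side (34, 35) [0.5166 0.1866 0.175 ]
side (82, 30) [0.5556 0.1817 0.175 ]
side (74, 540) [ 0.4572 -0.2205  0.175 ]
side (139, 532) [ 0.4964 -0.2261  0.175 ]
L [0.5361 0.1841 0.175 ] R [ 0.4768 -0.2233  0.175 ] 0.4117312710162187 depths 0.03937965646891038 0.03956935094636158 -8.283748654378817
amber_a [0.437 0.086 0.14 ]
bottle_a [ 0.419 -0.1    0.135]
wash [0.51  0.272 0.17 ]
bottle_b [0.621 0.253 0.135]
```

Both views agree on the rail. Its centre line runs from about (0.535, 0.186) to (0.475, -0.226), yaw is about -8.3°, and the notch is near (0.511, 0.025). I'll shut the fingers and carry them to above the left end, with the jaws aligned along the rail.

>>> jog_arm([
  [0.0136, 0.0335, 0.003, 0, 0, 7.25],
  [0.0136, 0.0335, 0.003, 0, 0, 7.25],
  [0.0136, 0.0335, 0.003, 0, 0, 7.25],
  [0.0136, 0.0335, 0.003, 0, 0, 7.25],
  [0.0136, 0.0335, 0.003, 0, 0, 7.25],
  [0.0136, 0.0335, 0.003, 0, 0, 7.25],
  [0.0136, 0.0335, 0.003, 0, 0, 7.25],
  [0.0136, 0.0335, 0.003, 0, 0, 7.25],
  [0.0136, 0.0335, 0.003, 0, 0, 7.25],
  [0.0136, 0.0335, 0.003, 0, 0, 7.25],
], hand=0, force=40)

```text
clock: 1.1
tcp_pos: [0.3949, -0.177, 0.2612]
orientation: [-0.0, 0.646, 0.763, 0.0]
wrist_force: [1.2, -0.3, -0.5]
finger_gap: -0.0
```

>>> jog_arm([
  [0.0136, 0.0335, 0, 0, 0, 7.25],
  [0.0136, 0.0335, 0, 0, 0, 7.25],
  [0.0136, 0.0335, 0, 0, 0, 7.25],
  [0.0136, 0.0335, 0, 0, 0, 7.25],
  [0.0136, 0.0335, 0, 0, 0, 7.25],
  [0.0136, 0.0335, 0, 0, 0, 7.25],
  [0.0136, 0.0335, 0, 0, 0, 7.25],
  [0.0136, 0.0335, 0, 0, 0, 7.25],
  [0.0136, 0.0335, 0, 0, 0, 7.25],
  [0.0136, 0.0335, 0, 0, 0, 7.25],
])

```text
clock: 2.1
tcp_pos: [0.5309, 0.158, 0.2609]
orientation: [-0.0, 0.069, 0.998, -0.0]
wrist_force: [1.0, -0.2, 0.2]
finger_gap: -0.0001
```

>>> jog_arm([
  [0, 0, -0.01, 0, 0, 0],
  [0, 0, -0.01, 0, 0, 0],
  [0, 0, -0.01, 0, 0, 0],
  [0, 0, -0.01, 0, 0, 0],
  [0, 0, -0.01, 0, 0, 0],
  [0, 0, 0, 0, 0, 0],
  [0, 0, 0, 0, 0, 0],
  [0, 0, 0, 0, 0, 0],
  [0, 0, 0, 0, 0, 0],
  [0, 0, 0, 0, 0, 0],
])

```text
clock: 3.1
tcp_pos: [0.5311, 0.1565, 0.2118]
orientation: [0.0, 0.072, 0.997, 0.0]
wrist_force: [-0.3, 0.4, -0.1]
finger_gap: 0.0001
```

```bash
python3 - <<'E'
from h import *
import cv2
from scipy.spatial.transform import Rotation as R
s=get_state();print(s);q=s["orientation"];print(R.from_quat(q[[1,2,3,0]]).as_matrix().round(4))
t=read_camera("top")[190:310,170:370,::-1];d=read_camera("side")[90:300,200:420,::-1]
cv2.imwrite("pics/top1.png",cv2.resize(t,None,fx=4,fy=4,interpolation=cv2.INTER_CUBIC))
cv2.imwrite("pics/side1.png",cv2.resize(d,None,fx=2.8,fy=2.8,interpolation=cv2.INTER_CUBIC))
E
```

```text
{'clock': 3.1, 'joint_pos': array([ 1.41583628e-01,  2.77103745e-01, -5.11860324e-02,  1.24154881e+00,
        1.11968656e-04,  2.85610126e-01]), 'qvel': array([ 1.56706263e-04,  3.47004618e-03, -2.67123853e-03,  8.32368533e-05,
       -3.44780035e-04, -8.62638469e-04]), 'tau': array([-4.48373181e-02, -4.57110000e+01,  2.95822924e+01, -5.67788156e-03,
       -1.82622429e-03,  1.77770439e-04]), 'tcp_pos': array([0.53105078, 0.1565371 , 0.21181818]), 'orientation': array([4.56122251e-04, 7.19509879e-02, 9.97408052e-01, 1.56221645e-04]), 'wrist_force': array([-0.27306905,  0.40187558, -0.06787422]), 'ft_torque': array([-0.0269141 , -0.0089955 ,  0.05034256]), 'finger_gap': 0.0001013998592778782}
[[-9.896e-01  1.435e-01  9.000e-04]
 [ 1.435e-01  9.896e-01  2.000e-04]
 [-9.000e-04  4.000e-04 -1.000e+00]]
```

View pics/top1.png

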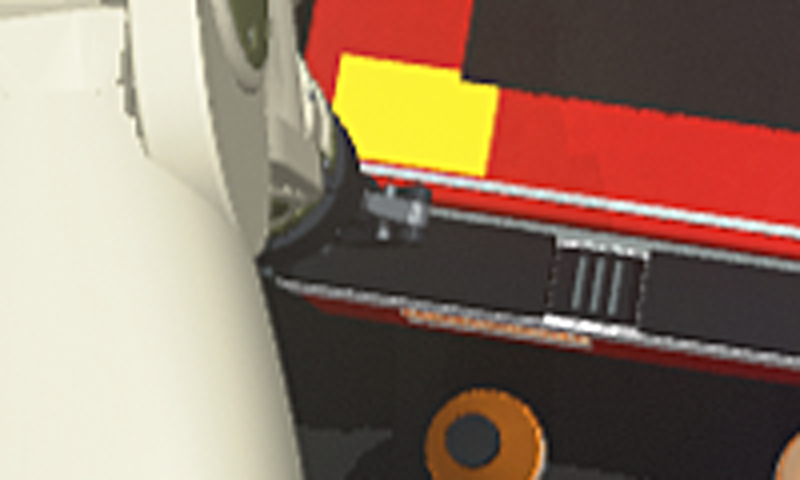

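View pics/side1.png

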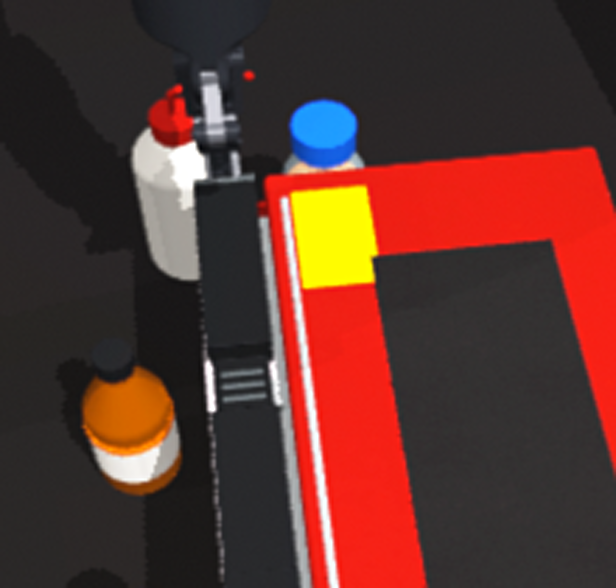

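The tip is over the rail's left part, lined up with it. I'll lower it to just above the top, then feel for contact.

>>> jog_arm([
  [0, 0, -0.007, 0, 0, 0],
  [0, 0, -0.007, 0, 0, 0],
  [0, 0, -0.007, 0, 0, 0],
  [0, 0, -0.006, 0, 0, 0],
  [0, 0, -0.003, 0, 0, 0],
  [0, 0, -0.002, 0, 0, 0],
  [0, 0, 0, 0, 0, 0],
  [0, 0, 0, 0, 0, 0],
  [0, 0, 0, 0, 0, 0],
  [0, 0, 0, 0, 0, 0],
])

```text
clock: 4.2
tcp_pos: [0.531, 0.1565, 0.1796]
orientation: [0.0, 0.072, 0.997, 0.0]
wrist_force: [1.2, -0.0, -0.3]
finger_gap: 0.0002
```

```bash
python3 - <<'E'
from h import *
import cv2
t=read_camera("top")[190:310,170:370,::-1];d=read_camera("side")[120:260,230:350,::-1].copy()
s=get_state();print(s["tcp_pos"])
c=calibration("side");W=c["world_to_cam"];p=W[:3,:3]@s["tcp_pos"]+W[:3,3];p=c["K"]@p;p/=p[2];print(p, (p[:2]-[230,120])*4.2)
cv2.imwrite("pics/top2.png",cv2.resize(t,None,fx=4,fy=4,interpolation=cv2.INTER_CUBIC))
cv2.imwrite("pics/side2.png",cv2.resize(d,None,fx=4.2,fy=4.2,interpolation=cv2.INTER_CUBIC))
E
```

```text
[0.53088743 0.15650515 0.17953379]
[280.48234174 163.78206997   1.        ] [212.02583531 183.88469388]
```

View pics/side2.png

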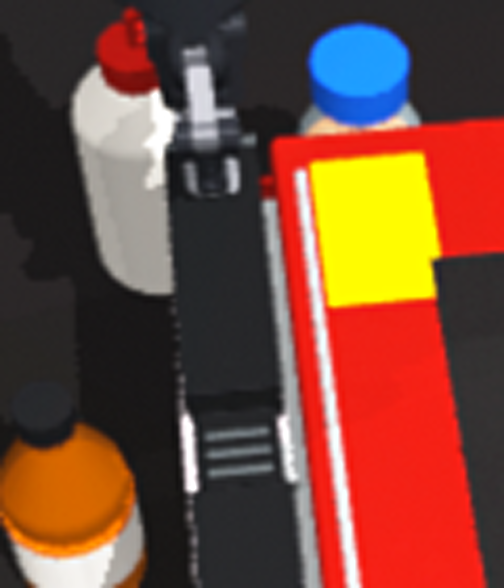

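The fingertip, at (188–240, 160–193) in the crop, is centred on the rail's depth within about 2 mm. Next I'll touch down gently.

>>> jog_arm([
  [0, 0, -0.001, 0, 0, 0],
  [0, 0, -0.001, 0, 0, 0],
  [0, 0, -0.001, 0, 0, 0],
  [0, 0, -0.0005, 0, 0, 0],
  [0, 0, -0.0005, 0, 0, 0],
  [0, 0, -0.0005, 0, 0, 0],
  [0, 0, -0.0005, 0, 0, 0],
  [0, 0, 0, 0, 0, 0],
  [0, 0, 0, 0, 0, 0],
  [0, 0, 0, 0, 0, 0],
])

```text
clock: 5.3
tcp_pos: [0.5308, 0.1565, 0.1751]
orientation: [0.0, 0.072, 0.997, 0.0]
wrist_force: [-2.5, -1.0, 5.7]
finger_gap: -0.0001
```

Contact is at z = 0.175, as expected, with about 6 N. I'll sweep toward -y along the rail.

>>> jog_arm([
  [-0.0009, -0.006, 0, 0, 0, 0],
  [-0.0009, -0.006, 0, 0, 0, 0],
  [-0.0009, -0.006, 0, 0, 0, 0],
  [-0.0009, -0.006, 0, 0, 0, 0],
  [-0.0009, -0.006, 0, 0, 0, 0],
  [-0.0009, -0.006, 0, 0, 0, 0],
  [-0.0009, -0.006, 0, 0, 0, 0],
  [0, 0, 0, 0, 0, 0],
  [0, 0, 0, 0, 0, 0],
  [0, 0, 0, 0, 0, 0],
])

```text
clock: 6.3
tcp_pos: [0.5251, 0.1137, 0.1751]
orientation: [0.001, 0.072, 0.997, -0.0]
wrist_force: [-0.2, 0.4, 6.3]
finger_gap: -0.0
```

>>> jog_arm([
  [-0.0009, -0.006, 0, 0, 0, 0],
  [-0.0009, -0.006, 0, 0, 0, 0],
  [-0.0009, -0.006, 0, 0, 0, 0],
  [-0.0009, -0.006, 0, 0, 0, 0],
  [-0.0009, -0.006, 0, 0, 0, 0],
  [-0.0009, -0.006, 0, 0, 0, 0],
  [-0.0009, -0.006, 0, 0, 0, 0],
  [-0.0009, -0.006, 0, 0, 0, 0],
  [-0.0009, -0.006, 0, 0, 0, 0],
  [-0.0009, -0.006, 0, 0, 0, 0],
])

```text
clock: 7.3
tcp_pos: [0.5159, 0.0542, 0.1748]
orientation: [0.001, 0.072, 0.997, 0.001]
wrist_force: [-0.4, 6.0, 7.7]
finger_gap: 0.0
```

>>> jog_arm([
  [-0.0003, -0.002, 0, 0, 0, 0],
  [-0.0003, -0.002, 0, 0, 0, 0],
  [-0.0003, -0.002, 0, 0, 0, 0],
  [-0.0003, -0.002, 0, 0, 0, 0],
  [-0.0003, -0.002, 0, 0, 0, 0],
  [-0.0003, -0.002, 0, 0, 0, 0],
  [-0.0003, -0.002, 0, 0, 0, 0],
  [-0.0003, -0.002, 0, 0, 0, 0],
  [-0.0003, -0.002, 0, 0, 0, 0],
  [-0.0003, -0.002, 0, 0, 0, 0],
])

```text
clock: 8.3
tcp_pos: [0.5121, 0.0341, 0.174]
orientation: [-0.0, 0.072, 0.997, -0.0]
wrist_force: [-0.1, 0.6, 0.6]
finger_gap: 0.0
```

```bash
python3 - <<'E'
from h import *
import cv2
s=get_state();print(s["tcp_pos"],s["wrist_force"],s["ft_torque"])
d=read_camera("side")[160:280,240:340,::-1].copy()
cv2.imwrite("pics/side3.png",cv2.resize(d,None,fx=5,fy=5,interpolation=cv2.INTER_CUBIC))
E
```

```text
[0.5121499  0.03409767 0.17396324] [-0.13027085  0.60288567  0.55022814] [ 0.00374201  0.01232809 -0.04093885]
```

View pics/side3.png

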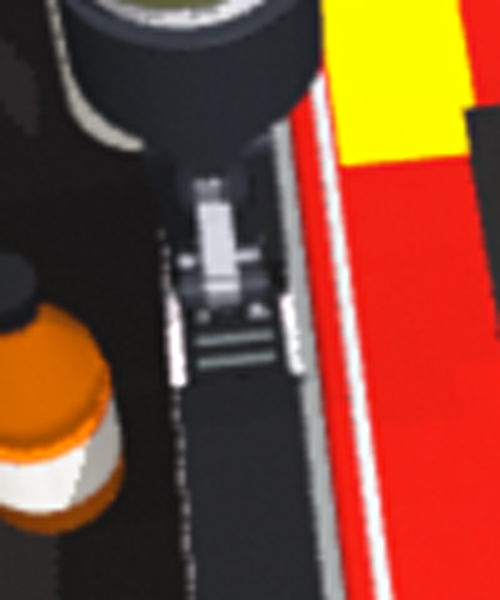

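The force vanished and the tip fell about 1 mm. That's at the place the images predicted, so the finger is in the notch. I'll centre it and lower it toward the pad.

>>> jog_arm([
  [-0.0002, -0.002, -0.001, 0, 0, 0],
  [-0.0002, -0.002, -0.001, 0, 0, 0],
  [-0.0002, -0.002, -0.001, 0, 0, 0],
  [-0.0002, -0.002, -0.001, 0, 0, 0],
  [0, 0, -0.002, 0, 0, 0],
  [0, 0, -0.002, 0, 0, 0],
  [0, 0, -0.001, 0, 0, 0],
  [0, 0, 0, 0, 0, 0],
  [0, 0, 0, 0, 0, 0],
  [0, 0, 0, 0, 0, 0],
])

```text
clock: 9.35
tcp_pos: [0.5117, 0.0265, 0.1654]
orientation: [0.0, 0.072, 0.997, 0.0]
wrist_force: [0.2, -0.1, 0.7]
finger_gap: 0.0005
```

>>> jog_arm([
  [0, 0, -0.0015, 0, 0, 0],
  [0, 0, -0.0015, 0, 0, 0],
  [0, 0, -0.001, 0, 0, 0],
  [0, 0, -0.001, 0, 0, 0],
  [0, 0, -0.001, 0, 0, 0],
  [0, 0, -0.001, 0, 0, 0],
  [0, 0, -0.001, 0, 0, 0],
  [0, 0, 0, 0, 0, 0],
  [0, 0, 0, 0, 0, 0],
  [0, 0, 0, 0, 0, 0],
])

```text
clock: 10.35
tcp_pos: [0.5118, 0.0265, 0.1574]
orientation: [0.0, 0.072, 0.997, 0.0]
wrist_force: [-0.8, 0.6, 3.7]
finger_gap: 0.0002
```

```bash
python3 - <<'E'
from h import *
import cv2
s=get_state();print(s["tcp_pos"],s["wrist_force"],s["ft_torque"])
cv2.imwrite("pics/side4.png",read_camera("side")[:,:,::-1])
E
```

```text
[0.51182339 0.02649046 0.15742852] [-0.77630566  0.56454895  3.74965397] [0.04425069 0.07590615 0.06496016]
```

View pics/side4.png

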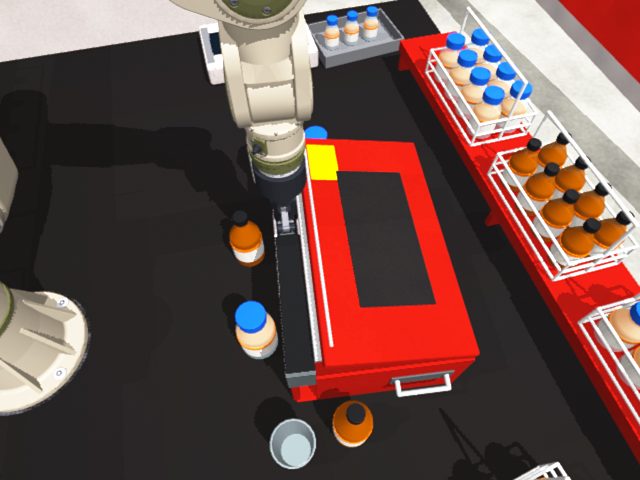

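The lid edge has shifted: the white strip's lower end went from about (325,353) to (331,346). I'll hold for a moment and look again.

>>> jog_arm([
  [0, 0, -0.0003, 0, 0, 0],
  [0, 0, 0, 0, 0, 0],
  [0, 0, 0, 0, 0, 0],
  [0, 0, 0, 0, 0, 0],
  [0, 0, 0, 0, 0, 0],
  [0, 0, 0, 0, 0, 0],
  [0, 0, 0, 0, 0, 0],
  [0, 0, 0, 0, 0, 0],
  [0, 0, 0, 0, 0, 0],
  [0, 0, 0, 0, 0, 0],
])

```text
clock: 11.4
tcp_pos: [0.5118, 0.0265, 0.1571]
orientation: [0.0, 0.072, 0.997, 0.0]
wrist_force: [0.6, 0.1, 4.3]
finger_gap: 0.0
```

```bash
python3 - <<'E'
from h import *
import cv2
d=read_camera("side")[120:420,220:500,::-1]
cv2.imwrite("pics/side5.png",cv2.resize(d,None,fx=2,fy=2))
s=get_state();print(s["tcp_pos"],s["wrist_force"],s["ft_torque"])
E
```

```text
[0.51180183 0.02649923 0.1570552 ] [0.38837561 0.93918078 5.41995134] [ 0.09328921 -0.16952516 -0.00772847]
```

View pics/side5.png

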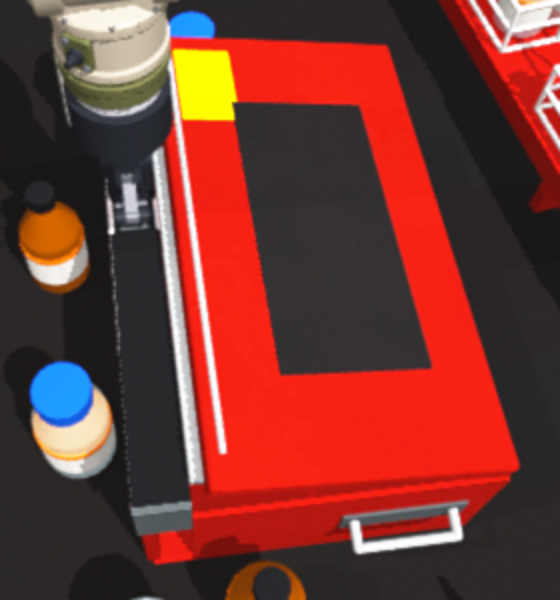

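```bash
python3 - <<'E'
from h import *
p=ray("side",(325.5,353.5),.172);print(p)
c=calibration("side");W=c["world_to_cam"]
for h in (0,.01,.02,.03,.035):
    q=W[:3,:3]@(p+[0,0,h])+W[:3,3];q=c["K"]@q;print(h,(q/q[2])[:2].round(1))
E
```

```text
[ 0.5169478  -0.20459724  0.172     ]
0 [325.5 353.5]
0.01 [325.6 351.3]
0.02 [325.6 349.1]
0.03 [325.7 346.9]
0.035 [325.7 345.7]
```

>>> jog_arm([
  [0, 0, 0.004, 0, 0, 0],
  [0, 0, 0.004, 0, 0, 0],
  [0, 0, 0.006, 0, 0, 0],
  [0, 0, 0.01, 0, 0, 0],
  [0, 0, 0.015, 0, 0, 0],
  [0, 0, 0.015, 0, 0, 0],
  [0, 0, 0.015, 0, 0, 0],
  [0, 0, 0.015, 0, 0, 0],
  [0, 0, 0.01, 0, 0, 0],
  [0, 0, 0, 0, 0, 0],
])

```text
clock: 12.45
tcp_pos: [0.5123, 0.0264, 0.2527]
orientation: [0.001, 0.072, 0.997, -0.0]
wrist_force: [0.6, -1.1, -0.8]
finger_gap: -0.0
```

>>> jog_arm([
  [-0.005, -0.02, 0.005, 0, 0, 0],
  [-0.012, -0.035, 0.005, 0, 0, 0],
  [-0.012, -0.035, 0, 0, 0, 0],
  [-0.012, -0.035, 0, 0, 0, 0],
  [-0.012, -0.035, 0, 0, 0, 0],
  [-0.012, -0.035, 0, 0, 0, 0],
  [-0.012, -0.035, 0, 0, 0, 0],
  [-0.005, -0.02, 0, 0, 0, 0],
  [0, 0, 0, 0, 0, 0],
  [0, 0, 0, 0, 0, 0],
])

```text
clock: 13.45
tcp_pos: [0.4292, -0.2234, 0.2603]
orientation: [-0.001, 0.073, 0.997, 0.001]
wrist_force: [0.3, 0.0, 0.4]
finger_gap: -0.0
```

```bash
python3 - <<'E'
from h import *
import cv2
for n in("side","top"):cv2.imwrite(f"pics/{n}6.png",read_camera(n)[:,:,::-1])
s=get_state();print(s["clock"],s["tcp_pos"],s["wrist_force"])
E
```

```text
13.55 [ 0.42963948 -0.22259186  0.26066714] [-0.13180416 -1.0615394   0.65519106]
```

View pics/side6.png

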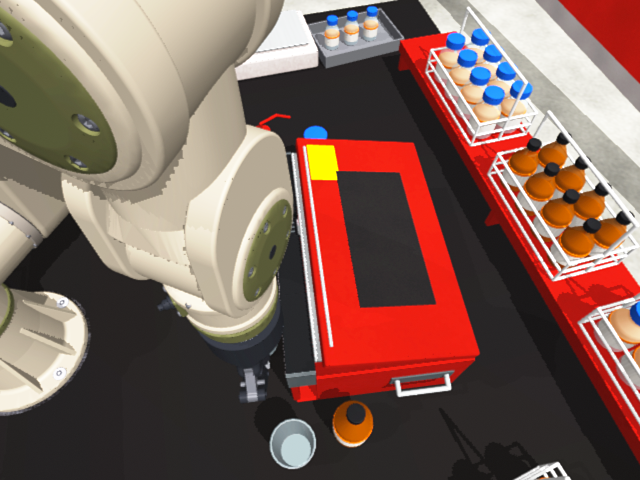

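View pics/top6.png

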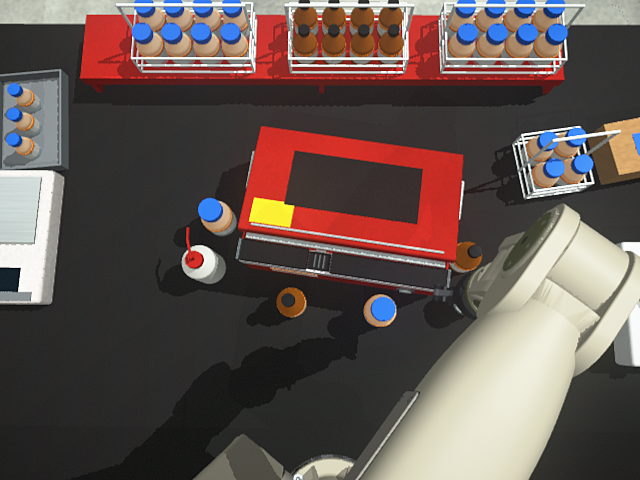

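The lid stands ajar: its strip end is at row 346, which matches a lift of about 33–35 mm. The bottles and wash bottle are where they were. The arm is clear and the catch is released.

```bash
python3 -c "
from workcell import *
print(hand_in())"
```

```text
the job is handed in; nothing more can be done
None
```

The lid is released and standing ajar, and I handed the job in with the catch let go and the arm clear of everything.

- **Sweep:** I set the shut fingertips on the rail about 30 mm from its left end, touching at z = 0.175 with about 6 N. I swept them along until the force vanished and the tip dropped about 1 mm at y ≈ 0.034, where the images had shown the notch.
- **Press:** I centred the tip in the notch and pressed the catch fully down, to z = 0.157 with 4–5 N. I held it for about a second, then lifted straight up and moved away.

**Last checks:**
- **Lid:** The side image shows the front raised about 33–35 mm, close to the expected 37 mm. It kept that height after I let go.
- **Bystanders:** Both bottles, the wash bottle, the front amber bottle and the beaker stand where they were. The right-hand amber bottle and the beaker are partly or fully hidden by the arm in the last top view, but the side view shows both in place.
- **Time and force:** The clock was at 13.6 s, and the wrist force was near zero.
- **Disagreement:** The rail measured about 412 mm long in both cameras, against 420 mm given. It had no effect on the work.

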